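Draw the top house plaque from the stock rack and mask its roof in the paint jig

ROBOT

A 7-joint arm with a two-finger parallel gripper is mounted at the origin on the work surface. World frame = base frame: x ahead of the robot, y to its left, z up, the work surface at z = 0. Lengths are in mm, angles in rad, forces in N, time in s.
With the tool pointing down it reaches from about 350 to 900 mm from the base axis. Payload 7.2 kg.
Tool frame: the origin (TCP) lies on the centre line of the jaws, within the pads' length; the fingertips stand 14 mm ahead of it and the grasp point (between the pads) lies 5 mm behind it (env.tips_ahead is the distance from the TCP to the fingertips, in mm); z points along the fingers, y is the line along which they close (so a half turn about z gives the same grasp; the last joint's range is limited). The gripper opens to 85 mm and grips with 20 to 120 N. Pads are 22 mm wide; open, the fingers measure 114 mm over their backs; the gripper's body (76 mm by 85 mm) begins 54 mm behind the grasp point. The pads swing forward as they close: fully open they stand 13 mm farther back than shut.
Start: joints at [1.115, 0.411, -0.013, 1.596, 0.006, 1.134, -0.082], TCP at [236.334, -578.597, 245.297] pointing down, gripper open.
Joint ranges: [-2.95, 2.95], [-0.29, 1.99], [-1.47, 1.44], [0.14, 2.54], [-1.03, 4.17], [0.13, 1.85], [-2.86, 2.86]. Speed limits (rad/s): [2.39, 2.39, 3.01, 3.01, 3.14, 3.14, 3.14].

INTERFACE

Orientations are given as a rotation vector (axis times angle).
In Python, from cell import status, imaging, ticket, env gives the robot as it stands.
- The arm moves only by the tool move_arm, never from a script. Its argument "motion" is one flat list of numbers, 5 for each row, row after row: the gripper command: -1 is fully open, 1 is shut, values between are in proportion, then the shift along the tool's x, y, z in m, then the turn about the tool's z in degrees. In form: [gripper, dx, dy, dz, roll, gripper, dx, dy, dz, roll, ...]. A call has 1 to 10 rows; each row is the pose to reach, as a shift and turn from the pose commanded when the call began, along the tool's axes at that moment; what a row does not reach only later rows make up. A row lasts 1/12 s, in which the tool goes at most 41.7 mm and 7.16 degrees, less where a joint would pass 70% of its speed; a pose out of reach is approached as far as the arm can. A call with a gripper value outside its range is refused whole. The fingers move at their own pace and stop on an object; the grip force is fixed at half the most. Time passes only in rows, so rows that repeat a pose let the fingers close. It gives the time, the measured TCP pose, the force, the opening and the grip force at its end, in the units of the state.
- status.sense(): the state, without advancing time (a new reading comes with each control period).
- imaging.get_image(name): name is "scene" or "top" or "wrist"; returns a dict with "pixels" (480x640x3 uint8, blue, green, red), "range_z" (480x640 float32, mm along the optical axis (not along the pixel's ray), 0 where there is no reading), "intrinsics" (3x3 intrinsics, pixels), "distortion" ([k1, k2, p1, p2, k3] as OpenCV has them; the pictures are not rectified), "extrinsics" (4x4, takes a point from world to camera coordinates). Camera axes: x right, y up, looking along -z (the intrinsics and any distortion apply to the point x, -y, -z); pixel columns grow to the right and rows downward; lengths in mm; the calibration is good to about 2 mm. A picture is of the moment at which its call begins.
- ticket.close_job(): hands the job in; it is judged then, once.
Trained networks look in a picture, given as the dict that the camera call returned (one of the last four; its "shot" number tells which), for a name from the list of things; names that differ only in an ending like _2 or _b are one class to them, and where a whole thing is asked for, a point or a joint stands for the part that bears it (a point fixed in the world has none). Each returns a list of dicts, best first, with "p" (0 to 1); they miss things now and then, are a little off and sometimes report something else, mostly with a low value. They report only what shows in the picture. A call takes as long as a camera call. They do not tell look-alikes from the thing itself.
- imaging.search_frame(name, picture): "rect" ([left, top, right, bottom] in pixels, round what is visible of it).
- imaging.regions_of(name, picture): "region" (480x640 bool, what is visible of it) and "rect" ([left, top, right, bottom] in pixels, round what is visible of it).
- imaging.tip_of(name, picture): "point" ([column, row] in pixels: a listed point, or the origin of a listed thing).
The state is a dict: "clock": time; "joints": joint angles; "joint_vel": joint speeds; "tau": joint torques, N m; "position": TCP position; "tool_rot": TCP orientation; "force": force on the tool from outside, world axes, zero at the start; "ft_torque": the same for the moment, N m; "grip_width": finger opening in mm; "finger_force": force on a finger pad.
Only numpy, scipy, OpenCV 4.12 (cv2) and the standard library are available. Lean on these libraries where they do the work, as an engineer would, in place of code of your own. Each camera call takes 0.05 s, during which the arm holds its last target. There are 200 camera calls.

TASK

Slide the top house-shaped wooden plaque sideways out of the open front of the stock rack, from under the bar, leaving the two plaques below where they lie. Lay it flat on the table without dropping it and let go; then take it again so that you can slide it, flat and roof point first, fully home against the stop under the hood of the grey masking jig, and let go. Leave everything else on the table where it stands.

Things in the scene. Friction and masses are not known exactly. Their poses are not given: they have to be found in the camera images.
- plaque_top: top plaque of three stacked in the rack: house-shaped pale wood blank, 15 mm thick, about 65 g. Straight part 92 x 56 mm, then a right-angled gable (roof) 28 mm long ending in a point. Origin: underside, centre of the straight part; own +x to the roof point, z up. Square end x = -46 mm, gable from x = +46, point x = +74; parallel sides y = -28 and +28, pinch across these 56 mm.
- plaque_tip (a point): the roof point of the top plaque, half way up its thickness (74 mm along own x and 7.5 mm up from the plaque's origin)
- plaque_mid: the middle plaque of the stack, same size and axes as the top one, loose; the top one rests directly on it
- plaque_low: the lowest plaque of the stack, same size and axes, loose, on the rack's base
- rack: brown wooden stock rack, fixed. Origin: on the table under the middle of the stack's straight part; own -x is the open front, to which the stacked plaques' points point (plaque +x = rack -x). Base 104 x 84 mm, 8 mm thick; plaque undersides at z = 8, 23, 38 mm, top face at 53. Cheeks at x +8 to +54 mm, inner faces y = -30.5 and +30.5, 59 mm high; in front of x = +8 the plaques' sides are free.
- jig: grey plastic masking jig with aluminium hood, fixed. Origin: on the table; own -x is the open mouth, plaques go in towards +x. Floor plate 6 mm thick, 90 wide, x -70 to +74 mm; open apron in front of x = 0. Cheeks 9 mm thick, x 0 to +74, inner faces y = -31 and +31, tops at z = 26 mm. Hood over x +30 to +74, underside z = 26, top z = 32 mm.
- rack_bar (a point): middle of the underside of the rack's steel keeper bar, 59 mm above the table, 24 mm behind the rack's origin. The bar is 20 mm wide (rack x +14 to +34 mm), 6 mm thick and crosses over the rear of the stack, so the top plaque must be drawn forward about 50 mm before it can be lifted.
- jig_stop (a point): middle of the flat end stop's face at floor level: jig x = +66 mm, y = 0, z = 6 mm. A plaque fully home lies on the floor plate, own +x along jig +x, point at this stop, its origin at jig x = -8 mm and its square end sticking out 54 mm in front of the cheeks.
- pots: bystander: block of six joined paint pots, 93 x 61 x 27 mm, origin at the centre of its underside
- palette: bystander: white flower-shaped palette, 94 mm across, 9 mm high, origin at the centre of its underside
- mug: bystander: white mug, 76 mm across, 85 mm high, handle at own +y, origin at the centre of its underside
- bottle: bystander: clear bottle with a green cap, 64 mm across, 200 mm high, origin at the centre of its underside
- brush: bystander: flat paint brush with a blue handle, 190 mm long, lying along own x
- tin: bystander: flat tin 100 x 65 x 22 mm, origin at the centre of its underside
- glue: bystander: small white jar, 44 mm across, 70 mm high, origin at the centre of its underside
Things that resemble listed ones, but are neither listed nor needed, are in the scene too. What is shaped like the plaque_top but purple is not meant.

How it is judged (in metres and radians):
On the way, in this order (a step that is already met when the one before it is completed fails the run):
1. the top plaque is drawn forward out of the rack, clear of the bar (its origin more than 50 mm in front of the rack's) (x of plaque_top in the frame of rack below -0.05 m), for 0.1 s.
2. it lies flat and still on the table (or the jig's apron), let go, its point still more than 20 mm short of the jig's stop (contact force between the fingers and plaque_top below 0.05 N and linear speed of plaque_top below 0.02 m/s and angle between plaque_top's own z axis and vertical below 0.1 rad and height (world z) of plaque_top below 0.02 m and x of plaque_tip in the frame of jig below 0.046 m), for 0.2 s.
At the end, for the whole second after the job is handed in: The top plaque lies flat on the jig's floor, point first under the hood, its point within 5 mm of the stop and its middle line within 6 mm of the jig's, at rest and let go; the two lower plaques are within 10 mm, and the seven bystanders within 30 mm, of where they started (x of plaque_tip in the frame of jig between 0.061 and 0.07 m and y of plaque_tip in the frame of jig between -0.006 and 0.006 m and y of plaque_top in the frame of jig between -0.006 and 0.006 m and z of plaque_top in the frame of jig between 0.003 and 0.009 m and angle between plaque_top's own z axis and vertical below 0.08 rad and linear speed of plaque_top below 0.01 m/s and contact force between the fingers and plaque_top below 0.05 N and distance of each of plaque_mid, plaque_low from where it was at the start of the episode below 0.01 m and distance of each of pots, palette, mug, bottle, brush, tin, glue from where it was at the start of the episode below 0.03 m); the robot touches nothing.
It fails at once if a lower plaque is shifted by more than 10 mm (distance of any of plaque_mid, plaque_low from where it was at the start of the episode above 0.01 m).
It fails at once if the top plaque falls freely (faster than 0.6 m/s out of the fingers) (contact force between the fingers and plaque_top below 0.02 N and linear speed of plaque_top above 0.6 m/s).
It fails at once if a bystander is moved by more than 30 mm (distance of any of pots, palette, mug, bottle, brush, tin, glue from where it was at the start of the episode above 0.03 m).
It also fails if it takes over 58 s, if anything falls off the work surface, if the arm or the gripper's body presses on something with over 40 N, if the wrist force passes 120 N, or if a joint passes its speed limit or range.

## Working session

There is one attempt and no reset: what is moved stays moved. The work goes in short steps, Python scripts to look and compute and a tool call to move; the robot and the scene stay as the last step left them, time stands still between calls to the robot, and variables do not carry over. Pictures are saved under pics/ and viewed, at most 10 in all, crops included, and the job is handed in when it is done.

Besides the shell and the picture viewer there is one more tool, called after "Emit:" as a command line: name --argument value ..., lists and objects as JSON in quotes. move_arm: Moves the arm, as the interface text tells. Its arguments: {"type":"object","properties":{"motion":{"type":"array","items":{"type":"number"}}},"required":["motion"]}

```bash
ls; mkdir -p pics; cat > h.py <<'E'
import numpy as np, cv2
from cell import status, imaging, ticket, env
from scipy.spatial.transform import Rotation as R
def shot(n,fn=None):
    d=imaging.get_image(n)
    if fn: cv2.imwrite('pics/'+fn,d['pixels'])
    return d
def world(d,uv,z=None):
    """pixels -> world; with depth, or on plane z (mm)"""
    uv=np.atleast_2d(np.array(uv,float))
    n=cv2.undistortPoints(uv.reshape(-1,1,2),np.array(d['intrinsics']),np.array(d['distortion'])).reshape(-1,2)
    T=np.linalg.inv(np.array(d['extrinsics']))
    ray=np.c_[n[:,0],-n[:,1],-np.ones(len(n))]
    if z is None:
        r=d['range_z'][uv[:,1].round().astype(int).clip(0,479),uv[:,0].round().astype(int).clip(0,639)]
        return (ray*r[:,None])@T[:3,:3].T+T[:3,3]
    w=ray@T[:3,:3].T; s=(z-T[2,3])/w[:,2]
    return w*s[:,None]+T[:3,3]
E
cat > a.py <<'E'
from h import *
s=status.sense(); print(s); print(env.tips_ahead)
for n in ['top','scene']:
    d=shot(n,n+'0.png')
    print(n,np.linalg.inv(d['extrinsics'])[:3,3].round())
    for t in ['plaque_top','rack','jig','pots','palette','mug','bottle','brush','tin','glue']:
        print(t,[(np.round(x['rect']).tolist(),round(x['p'],2)) for x in imaging.search_frame(t,d)[:3]])
    for t in ['plaque_top','plaque_tip','rack','jig','rack_bar','jig_stop']:
        print(t,[(np.round(x['point'],1).tolist(),round(x['p'],2),world(d,x['point'])[0].round(1).tolist()) for x in imaging.tip_of(t,d)[:3]])
E
python3 a.py
```

```text
pics
{'clock': 0.0, 'joints': array([ 1.1148038 ,  0.41196888, -0.01269743,  1.59707854,  0.00559185,
        1.13430193, -0.08219876]), 'joint_vel': array([-0.00126225, -0.00148068,  0.00075455, -0.00081504,  0.00097759,
        0.00014505, -0.00085607]), 'tau': array([-2.47518801e-04, -6.00631285e+01,  6.82221875e-01, -2.99408054e+01,
        1.38510234e-02,  1.05652824e-02,  5.73605053e-05]), 'position': array([ 236.10973456, -578.15129435,  244.39603327]), 'tool_rot': array([-3.08108891e+00, -6.05027431e-01,  7.05393293e-04]), 'force': array([-0.09796559, -0.13166068,  0.12296701]), 'ft_torque': array([-0.02358503, -0.0446345 , -0.09782724]), 'finger_force': 0.0, 'grip_width': 85.27330287004374}
14.0
top [ 396.   17. 1318.]
plaque_top [([387.0, 302.0, 435.0, 338.0], 0.9), ([387.0, 205.0, 410.0, 253.0], 0.72), ([475.0, 305.0, 503.0, 353.0], 0.62)]
rack [([377.0, 199.0, 411.0, 245.0], 0.78)]
jig [([191.0, 201.0, 241.0, 262.0], 0.98)]
pots [([301.0, 172.0, 333.0, 211.0], 0.75)]
palette [([132.0, 252.0, 167.0, 286.0], 0.57)]
mug [([478.0, 250.0, 519.0, 286.0], 0.91)]
bottle [([110.0,
[... 1023 characters left out ...]
67)]
bottle [([421.0, 321.0, 461.0, 388.0], 0.6)]
brush [([213.0, 176.0, 233.0, 220.0], 0.95)]
tin [([236.0, 290.0, 276.0, 320.0], 0.61)]
glue [([456.0, 273.0, 478.0, 298.0], 0.81)]
plaque_top [([273.8, 211.6], 0.89, [581.9, -179.3, 66.9]), ([294.0, 143.4], 0.81, [312.6, -450.7, 16.3]), ([331.0, 172.5], 0.79, [308.8, -259.6, 9.8])]
plaque_tip [([339.5, 190.2], 0.91, [330.9, -191.4, -5.9]), ([307.9, 134.2], 0.77, [245.1, -461.5, 16.5]), ([292.6, 195.5], 0.55, [494.5, -209.9, 54.9])]
rack [([276.0, 218.3], 0.91, [584.9, -166.6, 52.1])]
jig [([389.1, 315.5], 0.88, [543.6, 252.7, 5.9])]
rack_bar [([266.3, 207.4], 0.88, [584.0, -214.7, 58.5])]
jig_stop [([374.8, 334.0], 0.9, [609.4, 271.5, 9.8])]
```

```bash
python3 -c "
import cv2
a=cv2.imread('pics/top0.png')[150:370,100:520]
cv2.imwrite('pics/top0c.png',cv2.resize(a,(798,418),interpolation=cv2.INTER_CUBIC))"
```

```text
(no output)
```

View pics/top0c.png

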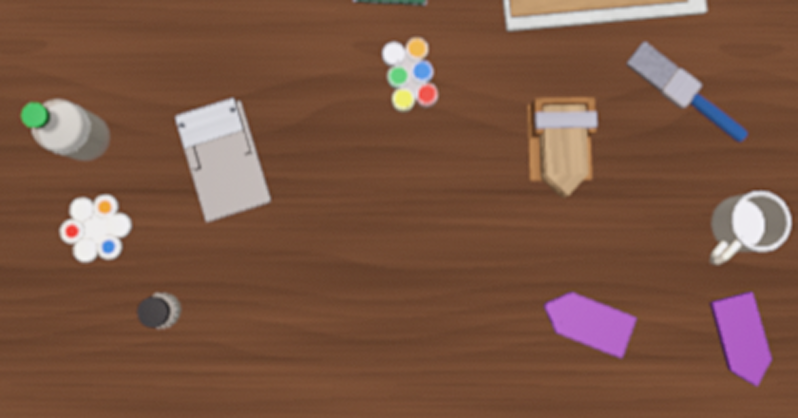

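The top view shows the rack with its pale plaque at about (396,224) in full-image pixels, pointing down the picture. The jig is at about (217,235) with its mouth facing down and a slight tilt. The two purple look-alikes are lower right. Next I move over the rack for a close look.

```bash
cat >> h.py <<'E'
def goal(x,y,z,yaw):
    """tool-frame shift (m) and roll (deg) from current pose to a tool-down pose with tool x at yaw"""
    s=status.sense(); r=R.from_rotvec(s['tool_rot']); M=r.as_matrix()
    d=M.T@(np.array([x,y,z])-s['position'])/1000
    y0=np.degrees(np.arctan2(M[1,0],M[0,0])); roll=-((yaw-y0+180)%360-180)
    print('shift',d.round(4),'roll',round(roll,1),'dist',round(np.linalg.norm(d)*1000),'yaw now',round(y0,1),'tilt',M[:,2].round(3),'pos',s['position'].round(1),'t',round(s['clock'],2))
E
python3 -c "
from h import *
goal(480,-205,260,0)"
```

```text
shift [ 0.3668 -0.2537 -0.0147] roll 22.2 dist 446 yaw now 22.2 tilt [ 0. -0. -1.] pos [ 236.4 -578.6  245.3] t 1.7
```

Emit:
move_arm --motion '[-1, 0.183, -0.127, -0.007, 11, -1, 0.367, -0.254, -0.015, 22.2, -1, 0.367, -0.254, -0.015, 22.2, -1, 0.367, -0.254, -0.015, 22.2, -1, 0.367, -0.254, -0.015, 22.2, -1, 0.367, -0.254, -0.015, 22.2, -1, 0.367, -0.254, -0.015, 22.2, -1, 0.367, -0.254, -0.015, 22.2, -1, 0.367, -0.254, -0.015, 22.2, -1, 0.367, -0.254, -0.015, 22.2]'

```text
clock: 2.53
position: [463.2, -230.0, 259.7]
tool_rot: [3.141, 0.0, 0.001]
force: [0.8, -0.7, -0.1]
grip_width: 85.4
finger_force: 0.0
```

```bash
cat > b.py <<'E'
from h import *
import sys
d=shot('wrist',sys.argv[1])
print(np.linalg.inv(d['extrinsics'])[:3,3].round(),np.array(d['distortion']).round(3))
for t in sys.argv[2:]:
    print(t,[(np.round(x['point'],1).tolist(),round(x['p'],2),world(d,x['point'])[0].round(1).tolist()) for x in imaging.tip_of(t,d)[:3]])
goal(480,-205,260,0)
E
python3 b.py w1.png plaque_top plaque_tip rack rack_bar
```

```text
[ 530. -231.  388.] [-0.019  0.     0.     0.     0.   ]
plaque_top [([523.2, 347.4], 0.65, [320.2, -442.7, 14.4]), ([289.2, 84.7], 0.63, [564.7, -211.7, 53.9]), ([335.5, 338.9], 0.6, [330.2, -252.2, 14.6])]
plaque_tip [([293.5, 179.9], 0.57, [486.7, -211.5, 0.4]), ([268.3, 319.6], 0.57, [344.0, -183.8, -0.5]), ([549.7, 210.9], 0.52, [469.0, -421.6, 59.8])]
rack []
rack_bar [([288.2, 43.4], 0.65, [591.3, -212.0, 66.0])]
shift [ 0.0178 -0.027  -0.0008] roll 0.0 dist 32 yaw now 0.0 tilt [-0. -0. -1.] pos [ 462.2 -232.   259.2] t 2.78
```

View pics/w1.png

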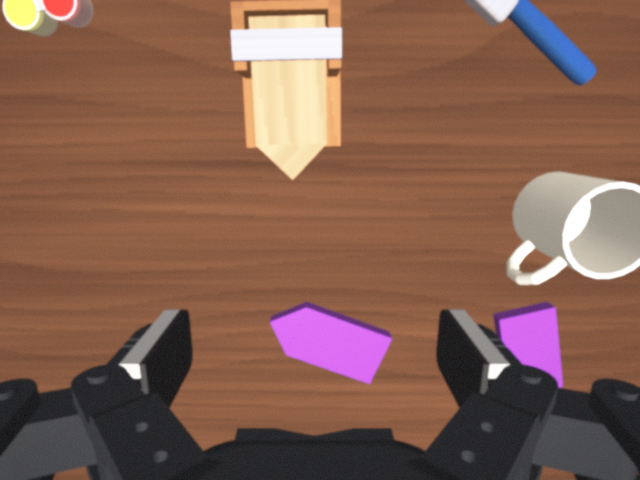

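The wrist view shows the pale plaque clearly, with its tip at (292,179), shoulders at (256,146) and (326,146), and the bar at row 44. I'll fit the plaque's top face from depth.

```bash
cat > c.py <<'E'
from h import *
from scipy.optimize import least_squares
d=shot('wrist')
vv,uu=np.mgrid[0:480,0:640]; uv=np.c_[uu.ravel(),vv.ravel()]
P=world(d,uv); px=d['pixels'].reshape(-1,3).astype(int)
m=(abs(P[:,2]-53)<3.5)&(abs(P[:,0]-550)<90)&(abs(P[:,1]+210)<50)
Q=P[m]; print(len(Q),np.median(Q[:,2]))
# visible outline part: sides at mid x, gable
bins=np.arange(480,620,5)
for a in bins:
    s=Q[(Q[:,0]>=a)&(Q[:,0]<a+5)]
    if len(s)>5: print(a,np.percentile(s[:,1],[2,98]).round(1),len(s))
E
python3 c.py
```

```text
8604 52.5008065908371
490 [-214. -211.] 8
495 [-217.4 -206.9] 68
500 [-222.2 -202.2] 166
505 [-226.2 -197.6] 222
510 [-230.2 -192.9] 303
515 [-235.7 -188.3] 410
520 [-238.4 -185.5] 429
525 [-238.8 -185.6] 485
530 [-238.8 -185.7] 494
535 [-238.  -185.1] 427
540 [-238.  -185.2] 492
545 [-237.9 -184.9] 497
550 [-237.9 -184.9] 500
555 [-237.9 -185. ] 503
560 [-237.8 -184.5] 504
565 [-237.8 -184.7] 507
570 [-237.8 -176.2] 541
575 [-244.6 -183.4] 550
580 [-239.2 -183.6] 235
600 [-232.8 -179.8] 74
605 [-236.8 -179.7] 590
610 [-236.8 -179.6] 365
615 [-239. -180.] 234
```

```bash
cat > f.py <<'E'
from h import *
d=shot('wrist'); s=status.sense(); r=R.from_rotvec(s['tool_rot'])
vv,uu=np.mgrid[0:480,0:640]; uv=np.c_[uu.ravel(),vv.ravel()]
P=r.inv().apply(world(d,uv)-s['position'])
m=(d['range_z'].ravel()>0)&(abs(P[:,1])<75)&(abs(P[:,0])<40)&(P[:,2]<40)&(P[:,2]>-60)
Q=P[m]
for a in range(-60,30,5):
    q=Q[(Q[:,2]>=a)&(Q[:,2]<a+5)]
    if len(q): print(a,len(q),'x',q[:,0].min().round(),q[:,0].max().round(),'|y|',abs(q[:,1]).min().round(),abs(q[:,1]).max().round())
print(s['grip_width'])
E
python3 f.py
python3 -c "
from h import *
goal(539.5,-211.8,110,1.7)
goal(539.5,-211.8,54,1.7)"
```

```text
-60 4346 x -7.0 18.0 |y| 0.0 72.0
-55 11745 x -11.0 16.0 |y| 33.0 74.0
-50 4526 x -13.0 15.0 |y| 38.0 74.0
-45 1786 x 6.0 15.0 |y| 42.0 72.0
-40 1226 x 2.0 13.0 |y| 42.0 56.0
-35 1131 x -2.0 12.0 |y| 42.0 55.0
-30 1509 x -9.0 12.0 |y| 42.0 57.0
-25 1481 x -12.0 12.0 |y| 42.0 57.0
-20 1346 x -11.0 12.0 |y| 42.0 57.0
-15 1222 x -11.0 12.0 |y| 42.0 57.0
-10 1021 x -11.0 12.0 |y| 42.0 57.0
-5 658 x -11.0 11.0 |y| 42.0 55.0
0 107 x -9.0 8.0 |y| 42.0 43.0
85.55328428113232
shift [ 0.078  -0.0216  0.1491] roll -1.8 dist 170 yaw now -0.1 tilt [-0. -0. -1.] pos [ 461.6 -233.1  259.1] t 2.88
shift [ 0.078  -0.0216  0.2051] roll -1.8 dist 220 yaw now -0.1 tilt [-0. -0. -1.] pos [ 461.6 -233.1  259.1] t 2.88
```

Emit:
move_arm --motion '[-1, 0.078, -0.0216, 0.08, -1.8, -1, 0.078, -0.0216, 0.08, -1.8, -1, 0.078, -0.0216, 0.08, -1.8, -1, 0.078, -0.0216, 0.169, -1.8, -1, 0.078, -0.0216, 0.169, -1.8, -1, 0.078, -0.0216, 0.169, -1.8, -1, 0.078, -0.0216, 0.169, -1.8, -1, 0.078, -0.0216, 0.169, -1.8]'

```text
clock: 3.55
position: [540.6, -211.4, 91.5]
tool_rot: [3.141, 0.047, 0.001]
force: [-0.5, 0.2, -0.2]
grip_width: 85.4
finger_force: 0.0
```

```bash
cat > g.py <<'E'
from h import *
import sys
d=shot('wrist','w%s.png'%sys.argv[1])
s=status.sense(); r=R.from_rotvec(s['tool_rot'])
vv,uu=np.mgrid[0:480,0:640]; uv=np.c_[uu.ravel(),vv.ravel()]
P=world(d,uv); m=(abs(P[:,2]-53)<3.5)&(P[:,0]>485)&(P[:,0]<575)&(abs(P[:,1]+211)<33)
Q=P[m]
T=r.inv().apply(Q-s['position'])
for a in range(480,575,5):
    q=Q[(Q[:,0]>=a)&(Q[:,0]<a+5)]
    if len(q)>5: print(a,np.percentile(q[:,1],[1,99]).round(1),len(q),q[:,2].mean().round(1))
goal(539.5,-211.8,54,1.7)
E
python3 g.py 2
```

```text
490 [-214.3 -210.9] 19 52.2
495 [-218.5 -206.8] 195 52.3
500 [-222.9 -201.3] 406 52.3
505 [-228.1 -197. ] 616 52.3
510 [-232.  -192.3] 845 52.3
515 [-236.7 -187.1] 1090 52.3
520 [-239.3 -185.1] 1221 52.5
525 [-239.6 -185. ] 1308 52.6
530 [-239.4 -185.1] 1307 52.6
535 [-239.3 -184.7] 1373 52.6
540 [-239.1 -184.3] 1397 52.6
545 [-238.9 -184.1] 1433 52.6
550 [-239. -184.] 1455 52.6
555 [-238.7 -184.1] 1495 52.6
560 [-238.8 -183.7] 1544 52.6
565 [-238.6 -183.7] 1552 52.5
570 [-238.4 -183.5] 1618 52.6
shift [-0.0021  0.0002  0.0386] roll 0.0 dist 39 yaw now 1.7 tilt [ 0.003 -0.001 -1.   ] pos [ 541.5 -211.5   92.6] t 3.6
```

View pics/w2.png

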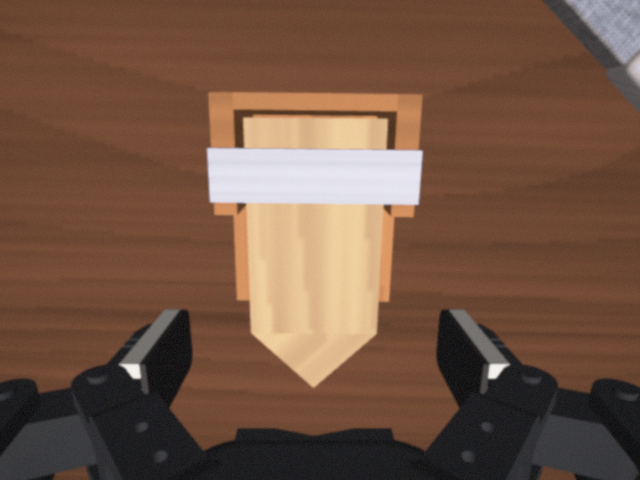

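The plaque lies centred between the fingers, tip at (314,386), square to the tool. I'll descend and grip only the top one.

Emit:
move_arm --motion '[-1, -0.001, 0, 0.02, 0.3, -1, -0.001, 0, 0.038, 0.3, -1, -0.001, 0, 0.038, 0.3, 1, -0.001, 0, 0.038, 0.3, 1, -0.001, 0, 0.038, 0.3, 1, -0.001, 0, 0.038, 0.3, 1, -0.001, 0, 0.038, 0.3, 1, -0.001, 0, 0.038, 0.3, 1, -0.001, 0, 0.038, 0.3, 1, -0.001, 0, 0.038, 0.3]'

```text
clock: 4.43
position: [540.7, -210.8, 54.9]
tool_rot: [3.14, 0.041, 0.005]
force: [-2.5, 0.1, 9.8]
grip_width: 53.9
finger_force: 62.4
```

```bash
cat > f2.py <<'E'
from h import *
d=shot('wrist'); s=status.sense(); r=R.from_rotvec(s['tool_rot'])
print(s['grip_width'],s['finger_force'],s['force'].round(1),s['position'].round(1))
vv,uu=np.mgrid[0:480,0:640]; uv=np.c_[uu.ravel(),vv.ravel()]
P=world(d,uv)
dark=d['pixels'].reshape(-1,3).max(1)<70
m=dark&(abs((P-s['position'])[:,1])<60)&(abs((P-s['position'])[:,0])<16)&(P[:,2]>10)
print('finger z min',np.percentile(P[m][:,2],[0.5,2,5,20]).round(1),m.sum())
E
python3 f2.py
```

```text
54.40455573412361 62.3923122882843 [-2.   0.3  9.4] [ 540.8 -210.8   54.9]
finger z min [56.2 62.1 71.5 96.6] 47023
```

Emit:
move_arm --motion '[1, 0, 0, -0.001, 0, 1, 0, 0, -0.002, 0, 1, 0, 0, -0.003, 0, 1, 0, 0, -0.003, 0]'

```text
clock: 4.82
position: [539.6, -210.2, 55.7]
tool_rot: [3.141, 0.042, 0.001]
force: [-0.8, -0.0, -0.7]
grip_width: 53.9
finger_force: 63.1
```

Emit:
move_arm --motion '[1, 0, 0, -0.0015, 0, 1, -0.005, 0, -0.0015, 0, 1, -0.015, 0, -0.0015, 0, 1, -0.03, 0, -0.0015, 0, 1, -0.045, 0, -0.0015, 0, 1, -0.06, 0, -0.0015, 0, 1, -0.075, 0, -0.0015, 0, 1, -0.09, 0, -0.0015, 0, 1, -0.09, 0, -0.0015, 0, 1, -0.09, 0, -0.0015, 0]'

```text
clock: 5.65
position: [448.3, -212.8, 56.8]
tool_rot: [3.141, 0.04, -0.001]
force: [0.9, -0.6, -0.4]
grip_width: 54.2
finger_force: 63.1
```

```bash
python3 b.py w3.png plaque_tip jig jig_stop
python3 - <<'E'
from h import *
d=shot('top')
t=[(np.round(x['point'],1).tolist(),round(x['p'],2),world(d,x['point'])[0].round(1).tolist()) for n in('jig','jig_stop') for x in imaging.tip_of(n,d)[:2]]
print(t)
vv,uu=np.mgrid[0:480,0:640]; uv=np.c_[uu.ravel(),vv.ravel()]
P=world(d,uv); c=np.array([557,253])
m=(abs(P[:,0]-557)<110)&(abs(P[:,1]-253)<90)
for lo,hi in((3,10),(28,36)):
    q=P[m&(P[:,2]>lo)&(P[:,2]<hi)][:,:2]
    print(lo,len(q),cv2.minAreaRect(q.astype(np.float32)),q.mean(0))
goal(480,200,260,196)
E
```

```text
[ 516. -212.  185.] [-0.019  0.     0.     0.     0.   ]
plaque_tip [([311.1, 432.1], 0.92, [405.9, -213.5, 53.6]), ([312.7, 246.9], 0.52, [479.1, -212.2, 54.7])]
jig []
jig_stop []
shift [ 0.0301 -0.0066 -0.2032] roll 1.5 dist 206 yaw now 1.5 tilt [ 0.001 -0.    -1.   ] pos [ 450.3 -212.5   56.8] t 5.85
[([217.7, 232.5], 0.75, [548.6, 245.9, 7.3]), ([208.0, 210.5], 0.69, [602.1, 267.5, 31.9])]
3 1710 ((556.6268310546875, 252.79666137695312), (219.41201782226562, 179.28733825683594), 0.21376372873783112) [537.46526951 245.10785536]
28 505 ((579.8018798828125, 258.302490234375), (73.0728988647461, 80.97015380859375), 18.338581085205078) [590.83045284 262.70436701]
shift [ 0.0413 -0.4115 -0.2033] roll 165.5 dist 461 yaw now 1.5 tilt [ 0.  0. -1.] pos [ 449.9 -212.4   56.6] t 6.0
```

View pics/w3.png

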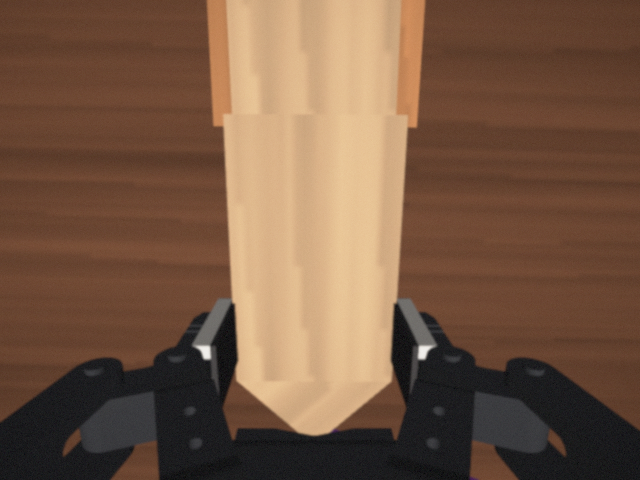

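The plaque is out level and held squarely (tip about (312,433)), and the lower ones lie still in the rack. Next I lift it and look at the jig from above, beside the held plaque.

Emit:
move_arm --motion '[1, 0, 0, -0.04, 0, 1, 0, -0.01, -0.08, 0, 1, 0, -0.05, -0.1, 0, 1, 0, -0.09, -0.11, 0, 1, 0.01, -0.13, -0.12, 0, 1, 0.01, -0.17, -0.13, 0, 1, 0.02, -0.21, -0.14, 0, 1, 0.02, -0.25, -0.15, 0, 1, 0.03, -0.28, -0.16, 0, 1, 0.03, -0.28, -0.16, 0]'

```text
clock: 6.83
position: [473.8, 76.3, 219.2]
tool_rot: [-3.137, -0.056, -0.008]
force: [0.9, 0.4, -0.3]
grip_width: 54.7
finger_force: 64.0
```

```bash
sleep 0; cat > j.py <<'E'
from h import *
import sys
d=shot('wrist',sys.argv[1])
for t in ['jig','jig_stop']:
    print(t,[(np.round(x['point'],1).tolist(),round(x['p'],2),world(d,x['point'],6)[0].round(1).tolist()) for x in imaging.tip_of(t,d)[:3]])
vv,uu=np.mgrid[0:480,0:640]; uv=np.c_[uu.ravel(),vv.ravel()]
P=world(d,uv); m=(d['range_z'].ravel()>0)&(abs(P[:,0]-557)<120)&(abs(P[:,1]-253)<90)
px=d['pixels'].reshape(-1,3).astype(int); grey=(px.max(1)-px.min(1)<40)
for n,lo,hi in(('floor',3,10),('cheek',23,28.5),('hood',28.5,36)):
    k=m&(P[:,2]>lo)&(P[:,2]<hi)&grey
    im=k.reshape(480,640).astype(np.uint8); im=cv2.morphologyEx(im,cv2.MORPH_OPEN,np.ones((3,3)))
    c,l,st,_=cv2.connectedComponentsWithStats(im)
    for b in np.argsort(-st[1:,4])[:2]+1:
        q=P[l.ravel()==b][:,:2]; print(n,len(q),np.round(np.hstack(cv2.minAreaRect(q.astype(np.float32))),1),q.mean(0).round(1),np.median(P[l.ravel()==b][:,2]).round(1))
s=status.sense(); print(s['position'].round(1),s['tool_rot'].round(3),s['force'].round(1),s['grip_width'],s['joints'].round(2))
E
python3 j.py w4.png
```

```text
jig [([110.6, 125.6], 0.86, [540.9, 242.2, 6.0])]
jig_stop [([71.2, 43.0], 0.86, [601.3, 267.5, 6.0])]
floor 13623 [542.3 248.2 144.3  92.1  17.7] [525.5 239.8] 5.7
cheek 587 [565.9 218.   30.9  10.   18.2] [566.3 217.8] 25.5
cheek 554 [543.8 285.6  30.1  10.3  17.4] [544.  285.2] 25.5
hood 7460 [590.  263.3  45.2  81.9  18. ] [590.2 262.2] 31.7
[471.9  68.2 216.5] [ 3.141  0.044 -0.   ] [ 0.2 -0.4 -1.2] 54.00998218048129 [ 0.06  0.21 -0.35  1.96  0.09  0.98 -1.88]
```

View pics/w4.png

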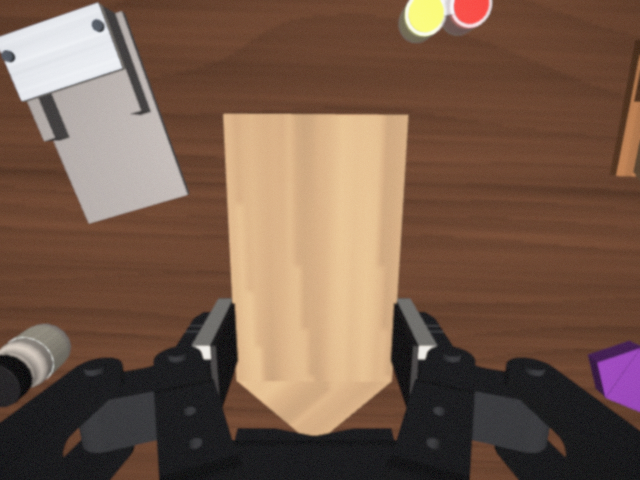

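The jig shows clearly at top left, with its apron corners at (90,222) and (187,195). The fit gives an origin of about (540.4, 247.5) and a yaw of 17.7°. Next I turn the plaque about 196° by increasing yaw.

Emit:
move_arm --motion '[1, 0, 0, 0, -7, 1, 0, 0, 0, -14, 1, 0, 0, 0, -21, 1, 0, 0, 0, -28, 1, 0, 0, 0, -35, 1, 0, 0, 0, -42, 1, 0, 0, 0, -49, 1, 0, 0, 0, -56, 1, 0, 0, 0, -63, 1, 0, 0, 0, -70]'

```text
clock: 7.82
position: [471.6, 66.1, 216.0]
tool_rot: [-2.546, -1.84, 0.002]
force: [-0.1, -0.6, -1.3]
grip_width: 54.4
finger_force: 64.0
```

Emit:
move_arm --motion '[1, 0, 0, 0, -7, 1, 0, 0, 0, -14, 1, 0, 0, 0, -21, 1, 0, 0, 0, -28, 1, 0, 0, 0, -35, 1, 0, 0, 0, -42, 1, 0, 0, 0, -49, 1, 0, 0, 0, -56, 1, 0, 0, 0, -63, 1, 0, 0, 0, -70]'

```text
clock: 8.65
position: [471.6, 66.1, 216.0]
tool_rot: [-1.03, -2.967, 0.002]
force: [0.6, 0.3, -1.1]
grip_width: 54.0
finger_force: 64.0
```

```bash
python3 -c "
from h import *
goal(510,230,120,197.7)
print(status.sense()['joints'].round(2))"
```

```text
shift [0.0714 0.1526 0.0958] roll -56.0 dist 194 yaw now 141.7 tilt [-0.001 -0.001 -1.   ] pos [471.6  66.1 216. ] t 8.65
[ 0.39  0.27 -0.74  1.94  0.22  1.01  0.45]
```

Emit:
move_arm --motion '[1, 0.008, 0.017, 0.01, -7, 1, 0.018, 0.036, 0.02, -14, 1, 0.028, 0.058, 0.035, -21, 1, 0.038, 0.08, 0.05, -28, 1, 0.048, 0.1, 0.06, -35, 1, 0.058, 0.12, 0.075, -42, 1, 0.066, 0.14, 0.085, -49, 1, 0.0714, 0.1526, 0.096, -56, 1, 0.0714, 0.1526, 0.096, -56, 1, 0.0714, 0.1526, 0.096, -56]'

```text
clock: 9.48
position: [510.6, 230.6, 119.3]
tool_rot: [0.473, -3.103, 0.001]
force: [0.7, 0.1, -1.5]
grip_width: 53.8
finger_force: 64.0
```

```bash
python3 - <<'E'
from h import *
goal(516.6,239.9,60,197.7)
d=shot('wrist'); s=status.sense(); r=R.from_rotvec(s['tool_rot'])
vv,uu=np.mgrid[0:480,0:640]; uv=np.c_[uu.ravel(),vv.ravel()]
P=r.inv().apply(world(d,uv)-s['position'])
px=d['pixels'].reshape(-1,3).astype(int)
m=(d['range_z'].ravel()>0)&(P[:,0]>18)&(abs(P[:,1])<40)&(abs(P[:,2])<12)
q=P[m]; print('tail x',np.percentile(q[:,0],[99,99.9]).round(1),'z',np.polyfit(q[:,0],q[:,2],1).round(3))
for a in (30,40,50,60): k=q[abs(q[:,0]-a)<3]; print(a,np.percentile(k[:,1],[.5,99.5]).round(1))
E
```

```text
shift [-0.0087  0.0071  0.0593] roll -0.4 dist 60 yaw now -162.7 tilt [-0.003 -0.001 -1.   ] pos [510.6 230.6 119.3] t 9.48
tail x [72.8 73.3] z [3.000e-03 3.142e+00]
30 [-27.3  27.7]
40 [-27.4  27.8]
50 [-27.3  27.8]
60 [-27.4  27.9]
```

Emit:
move_arm --motion '[1, -0.0096, 0.0071, 0.03, -0.4, 1, -0.0096, 0.0071, 0.06, -0.4, 1, -0.0096, 0.0071, 0.075, -0.4, 1, -0.0096, 0.0071, 0.085, -0.4, 1, -0.0096, 0.0071, 0.09, -0.4, 1, -0.0096, 0.0071, 0.09, -0.4, 1, -0.0096, 0.0071, 0.09, -0.4]'

```text
clock: 10.12
position: [518.5, 241.7, 31.7]
tool_rot: [-0.488, 3.102, 0.0]
force: [-0.1, -0.1, -1.3]
grip_width: 54.0
finger_force: 64.0
```

```bash
cat > k.py <<'E'
from h import *
goal(517.5,240.2,24,197.7)
s=status.sense(); print(s['force'].round(1),s['grip_width'])
d=shot('wrist'); vv,uu=np.mgrid[0:480,0:640]; P=world(d,np.c_[uu.ravel(),vv.ravel()])
O=np.array([540.4,247.5]); c,sn=np.cos(np.radians(17.7)),np.sin(np.radians(17.7))
J=np.c_[(P[:,:2]-O)@[c,sn],(P[:,:2]-O)@[-sn,c],P[:,2]]
b=d['pixels'].reshape(-1,3).astype(int); wood=(b[:,2]-b[:,0]>45)&(b.min(1)>90)
q=J[wood&(J[:,2]>10)&(J[:,2]<60)&(J[:,0]>-160)&(J[:,0]<40)&(abs(J[:,1])<40)]
print(len(q),'tail jigx',np.percentile(q[:,0],1).round(1),'top z',np.median(q[:,2]).round(1),np.polyfit(q[:,0],q[:,2],1).round(4))
lo=q[:,0].min()
for a in range(int(lo)+5,int(lo)+60,15):
    k=q[abs(q[:,0]-a)<4]; print(a,np.percentile(k[:,1],[1,99]).round(1)) if len(k) else 0
E
python3 k.py
```

```text
shift [ 0.0014 -0.0011  0.0077] roll 0.2 dist 8 yaw now -162.1 tilt [ 0.001  0.    -1.   ] pos [518.5 241.7  31.7] t 10.12
[-0.1 -0.1 -1.3] 53.970985511868555
49531 tail jigx -94.8 top z 29.1 [2.90000e-03 2.92345e+01]
-90 [-26.6  28. ]
-75 [-26.6  28. ]
-60 [-26.6  27.9]
-45 [-26.7  27.9]
```

Emit:
move_arm --motion '[1, 0, -0.0006, 0.003, 0.2, 1, 0, -0.0006, 0.005, 0.2, 1, 0, -0.0006, 0.007, 0.2, 1, 0, -0.0006, 0.008, 0.2, 1, 0, -0.0006, 0.008, 0.2]'

```text
clock: 10.58
position: [518.4, 241.0, 23.0]
tool_rot: [-0.484, 3.104, -0.001]
force: [-0.2, -1.7, 2.6]
grip_width: 53.9
finger_force: 64.4
```

```bash
python3 k.py
```

```text
shift [ 0.0011 -0.0005 -0.001 ] roll 0.0 dist 2 yaw now -162.3 tilt [ 0. -0. -1.] pos [518.4 241.   23. ] t 10.58
[-0.2 -1.7  2.6] 53.85132564975106
49522 tail jigx -95.2 top z 20.5 [-1.80000e-03  2.04488e+01]
-91 [-27.   27.7]
-76 [-27.1  27.6]
-61 [-27.1  27.5]
-46 [-27.1  27.4]
```

The plaque has touched down on the apron (2.6 N), so I let go.

Emit:
move_arm --motion '[-1, 0, 0, 0, 0, -1, 0, 0, 0, 0, -1, 0, 0, 0, 0, -1, 0, 0, 0, 0, -1, 0, 0, 0, 0, -1, 0, 0, 0, 0, -1, 0, 0, -0.03, 0, -1, 0, 0, -0.04, 0, -1, 0, 0, -0.04, 0, -1, 0, 0, -0.04, 0]'

```text
clock: 11.47
position: [518.8, 241.2, 63.1]
tool_rot: [-0.483, 3.103, 0.0]
force: [-0.5, 0.3, -1.0]
grip_width: 85.4
finger_force: 0.0
```

```bash
python3 k.py; python3 b.py w5.png plaque_tip
```

```text
shift [ 0.0016 -0.0005  0.0391] roll -0.0 dist 39 yaw now -162.3 tilt [ 0.002  0.    -1.   ] pos [518.8 241.2  63.1] t 11.47
[-0.5  0.3 -1. ] 85.3687298092624
31065 tail jigx -95.0 top z 20.5 [-1.70000e-03  2.04366e+01]
-91 [-26.7  27.8]
-76 [-26.9  27.7]
-61 [-27.1  27.6]
-46 [-27.1  27.5]
[454. 220. 191.] [-0.019  0.     0.     0.     0.   ]
plaque_tip [([312.9, 375.4], 0.74, [559.9, 253.1, 19.3])]
shift [ 0.1719 -0.4131 -0.1978] roll -162.3 dist 489 yaw now -162.3 tilt [-0.001 -0.001 -1.   ] pos [517.9 240.6  61.8] t 11.62
```

View pics/w5.png

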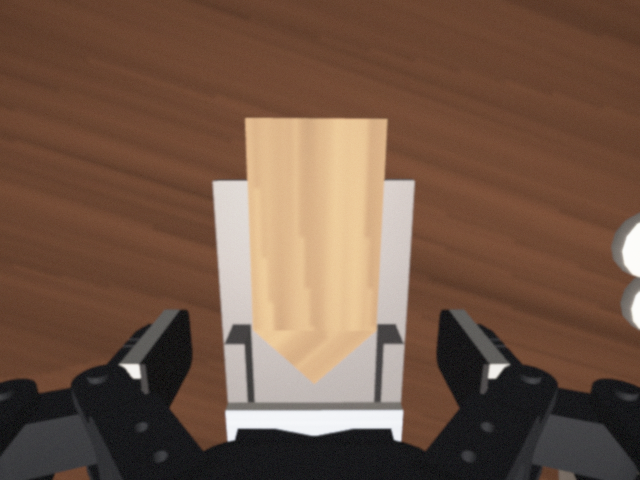

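The plaque lies flat on the apron with its point at (315,382), between the cheeks and in line with them. I'll regrip it nearer the square end.

Emit:
move_arm --motion '[-1, 0.03, 0.0, 0, 0, -1, 0.049, 0.0, 0, 0, -1, 0.049, 0.0, 0.02, 0, -1, 0.049, 0.0, 0.037, 0, -1, 0.049, 0.0, 0.038, 0, -1, 0.049, 0.0, 0.038, 0]'

```text
clock: 12.12
position: [470.7, 225.9, 23.6]
tool_rot: [0.484, -3.101, 0.001]
force: [-0.2, 0.8, 0.0]
grip_width: 85.5
finger_force: 0.0
```

Emit:
move_arm --motion '[1, 0, 0, 0, 0, 1, 0, 0, 0, 0, 1, 0, 0, 0, 0, 1, 0, 0, 0, 0, 1, 0, 0, 0, 0, 1, 0, 0, 0, 0, 1, 0, 0, -0.001, 0, 1, 0, 0, -0.002, 0, 1, 0, 0, -0.002, 0]'

```text
clock: 12.87
position: [471.8, 226.2, 27.1]
tool_rot: [-0.483, 3.104, 0.0]
force: [-0.4, 0.4, -0.6]
grip_width: 53.6
finger_force: 63.0
```

```bash
python3 k.py
```

```text
shift [-0.0478 -0.0006  0.0031] roll 0.0 dist 48 yaw now -162.3 tilt [ 0.001  0.    -1.   ] pos [471.8 226.2  27.1] t 12.87
[-0.4  0.4 -0.6] 53.6461486809152
25467 tail jigx -96.0 top z 21.6 [-7.30000e-03  2.11014e+01]
-91 [-27.1  27.4]
-76 [-26.4  26.6]
-61 [-26.6  26.8]
-46 [-27.4  27.3]
```

Emit:
move_arm --motion '[1, -0.005, 0, 0.0005, 0, 1, -0.012, 0, 0.0005, 0, 1, -0.02, 0, 0.0005, 0, 1, -0.027, 0, 0.0005, 0, 1, -0.032, 0, 0.0005, 0, 1, -0.036, 0, 0.0005, 0, 1, -0.038, 0, 0.0005, 0, 1, -0.038, 0, 0.0005, 0]'

```text
clock: 13.58
position: [508.2, 238.0, 26.1]
tool_rot: [-0.484, 3.104, 0.0]
force: [0.3, 0.3, -1.1]
grip_width: 53.5
finger_force: 63.0
```

```bash
python3 k.py
```

```text
shift [-0.0096 -0.0007  0.0021] roll 0.0 dist 10 yaw now -162.3 tilt [ 0.  0. -1.] pos [508.2 238.   26.1] t 13.58
[ 0.3  0.3 -1.1] 53.454557384855015
25422 tail jigx -57.8 top z 20.6 [-2.30000e-03  2.05554e+01]
-53 [-26.9  27.6]
-38 [-26.1  26.7]
-23 [-26.4  26.9]
-8 [-27.2  27.5]
```

Emit:
move_arm --motion '[1, -0.001, 0, 0, 0, 1, -0.002, 0, 0, 0, 1, -0.003, 0, 0, 0, 1, -0.004, 0, 0, 0, 1, -0.005, 0, 0, 0, 1, -0.005, 0, 0, 0]'

```text
clock: 14.13
position: [512.5, 239.2, 26.1]
tool_rot: [0.484, -3.104, 0.0]
force: [-0.2, -0.6, 0.5]
grip_width: 53.7
finger_force: 63.0
```

```bash
python3 k.py
```

```text
shift [-0.0051 -0.0006  0.0021] roll 0.0 dist 6 yaw now -162.3 tilt [-0. -0. -1.] pos [512.5 239.2  26.1] t 14.13
[-0.2 -0.6  0.5] 53.73263258167234
25410 tail jigx -53.3 top z 20.6 [-2.70000e-03  2.05769e+01]
-49 [-27.1  27.5]
-34 [-26.3  26.6]
-19 [-26.5  26.7]
-4 [-27.3  27.2]
```

No contact force yet, so I continue gently until it seats.

Emit:
move_arm --motion '[1, -0.001, 0, 0, 0, 1, -0.001, 0, 0, 0, 1, -0.002, 0, 0, 0, 1, -0.002, 0, 0, 0, 1, -0.002, 0, 0, 0]'

```text
clock: 14.6
position: [512.8, 239.3, 26.0]
tool_rot: [0.484, -3.101, 0.002]
force: [-7.8, -3.0, 4.8]
grip_width: 53.4
finger_force: 63.6
```

Contact with the stop (about 8 N). I relax, let go and rise.

Emit:
move_arm --motion '[1, 0.0015, 0, 0.0005, 0, 1, 0.0015, 0, 0.0005, 0, -1, 0.0015, 0, 0.0005, 0, -1, 0.0015, 0, 0.0005, 0, -1, 0.0015, 0, 0.0005, 0, -1, 0.0015, 0, 0.0005, 0, -1, 0.0015, 0, 0.0005, 0, -1, 0.0015, 0, -0.03, 0, -1, 0.0015, 0, -0.07, 0, -1, 0.0015, 0, -0.1, 0]'

```text
clock: 15.43
position: [512.9, 240.0, 128.0]
tool_rot: [0.485, -3.104, -0.001]
force: [2.1, 1.4, 0.8]
grip_width: 85.0
finger_force: 0.0
```

```bash
python3 k.py; python3 b.py w6.png
```

```text
shift [-0.0045 -0.0013  0.104 ] roll 0.1 dist 104 yaw now -162.2 tilt [-0.     0.001 -1.   ] pos [512.9 240.  128. ] t 15.43
[2.1 1.4 0.8] 85.00779256413637
12462 tail jigx -53.0 top z 20.6 [-1.00000e-04  2.05547e+01]
-48 [-27.4  27.4]
-33 [-27.1  27.3]
-18 [-27.2  27.1]
-3 [-27.6  27.2]
[450. 220. 261.] [-0.019  0.     0.     0.     0.   ]
shift [ 0.1685 -0.4144 -0.1306] roll -162.3 dist 466 yaw now -162.3 tilt [ 0.007  0.004 -1.   ] pos [515.3 241.5 131.2] t 15.53
```

View pics/w6.png

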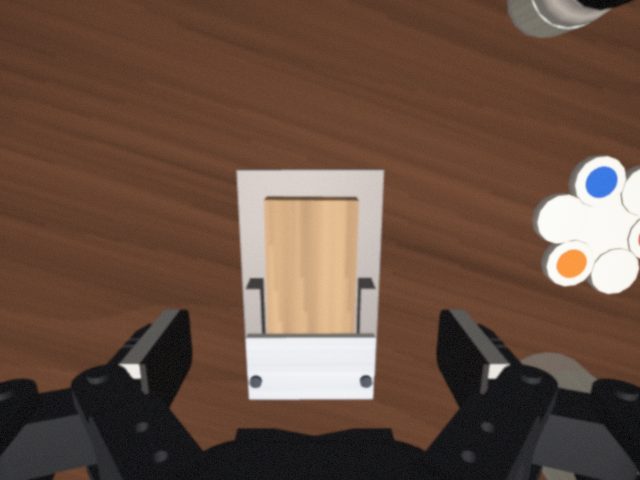

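The plaque is home: flat, centred, with its square end at row 198 and its point under the hood. I let the arm settle, then hand in.

Emit:
move_arm --motion '[-1, 0, 0, 0, 0, -1, 0, 0, 0, 0, -1, 0, 0, 0, 0]'

```text
clock: 15.78
position: [512.4, 238.8, 125.0]
tool_rot: [0.484, -3.102, 0.001]
force: [-0.3, 0.6, -0.0]
grip_width: 85.4
finger_force: 0.0
```

```bash
python3 -c "
from cell import ticket
print(ticket.close_job())"
```

```text
the job is handed in; nothing more can be done
None
```

The top plaque lies flat and let go against the jig's stop, centred under the hood, and I handed the job in at about 16 s; no verdict came back, and I took no final picture of the rack or bystanders to confirm they stayed put.

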